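Close the painted trinket boxes from the pile of dried lids

TASK

The varnish has dried: take the four painted lids off their pile one at a time, lifting each straight up out of the border of the lid below, and close every trinket box with the lid of its own colour, square and fully down on the rim. Set the lids down without dropping them, leave the boxes standing where they are, and do not disturb the glass jar or the paint bottle.

Things in the scene. Friction and masses are not known exactly. Their poses are not given: they have to be found in the camera images.
- lid_navy: Dark navy blue wooden lid, largest, at the bottom of the pile. Origin: centre of underside, z up. Bare block 48 x 104 mm (x, y), rounded lower edges, z 0-8 mm; over it a dark navy blue board 68 x 124 mm, z 8-20, with a border 5 mm wide, z 20-23, round a pale flower panel. Grip the 68 mm width, z 8-23. 100 g. Its block stands on the table.
- lid_red: Red wooden lid, second, on the navy lid. Origin: centre of underside, z up. Bare block 39 x 84 mm (x, y), rounded lower edges, z 0-8 mm; over it a red board 59 x 104 mm, z 8-20, with a border 5 mm wide, z 20-23, round a pale flower panel. Grip the 59 mm width, z 8-23. 72 g. In the pile its block lies on the navy lid's panel, inside the border: origin 20 mm above that lid's.
- lid_green: Green wooden lid, third, on the red lid. Origin: centre of underside, z up. Bare block 30 x 64 mm (x, y), rounded lower edges, z 0-8 mm; over it a green board 50 x 84 mm, z 8-20, with a border 5 mm wide, z 20-23, round a pale flower panel. Grip the 50 mm width, z 8-23. 50 g. In the pile its block lies on the red lid's panel, inside the border: origin 20 mm above that lid's.
- lid_yellow: Yellow wooden lid, smallest, on top of the pile. Origin: centre of underside, z up. Bare block 21 x 44 mm (x, y), rounded lower edges, z 0-8 mm; over it a yellow board 41 x 64 mm, z 8-20, with a border 5 mm wide, z 20-23, round a pale flower panel. Grip the 41 mm width, z 8-23. 32 g. In the pile its block lies on the green lid's panel, inside the border: origin 20 mm above that lid's.
- box_navy: Open dark navy blue wooden box standing loose: outside 64 x 120 mm (x, y), 56 mm high, walls 4 mm, gilt lines and corners, pale bare-wood floor inside. Origin: centre of its underside, z up. The dark navy blue lid fits either way round, its block with 4 mm play at each side; closed, the board lies on the rim and the lid's origin is 48 mm above the box's origin.
- box_red: Open red wooden box standing loose: outside 55 x 100 mm (x, y), 48 mm high, walls 4 mm, gilt lines and corners, pale bare-wood floor inside. Origin: centre of its underside, z up. The red lid fits either way round, its block with 4 mm play at each side; closed, the board lies on the rim and the lid's origin is 40 mm above the box's origin.
- box_green: Open green wooden box standing loose: outside 46 x 80 mm (x, y), 41 mm high, walls 4 mm, gilt lines and corners, pale bare-wood floor inside. Origin: centre of its underside, z up. The green lid fits either way round, its block with 4 mm play at each side; closed, the board lies on the rim and the lid's origin is 33 mm above the box's origin.
- box_yellow: Open yellow wooden box standing loose: outside 37 x 60 mm (x, y), 35 mm high, walls 4 mm, gilt lines and corners, pale bare-wood floor inside. Origin: centre of its underside, z up. The yellow lid fits either way round, its block with 4 mm play at each side; closed, the board lies on the rim and the lid's origin is 27 mm above the box's origin.
- jar: Clear glass jar, empty and open, 74 mm across and 100 mm high, standing at the robot's left edge of the mat. Origin: centre of its underside. Bystander.
- paint: Teal paint bottle with a paper label and a green cap, 40 mm across and 105 mm high, standing at the robot's right edge of the mat. Origin: centre of its underside. Bystander.

How it is judged:
By the outcome, as a careful person would: the job done as asked, in the order asked, and still so for the second after the job is handed in, with the robot touching nothing.
It also fails if it takes over 122 s, if anything falls off the work surface, if the arm or the gripper's body presses on something with over 40 N, if the wrist force passes 120 N, or if a joint passes its speed limit or range.

ROBOT

A 7-joint arm with a two-finger parallel gripper is mounted at the origin on the work surface. World frame = base frame: x ahead of the robot, y to its left, z up, the work surface at z = 0. Lengths are in m, angles in rad, forces in N, time in s.
With the tool pointing down it reaches from about 0.425 to 0.925 m from the base axis. Payload 6.8 kg.
Tool frame: the origin (TCP) lies at the very end of the fingers, on their centre line; the grasp point (between the pads) lies 19 mm behind it; z points along the fingers, y is the line along which they close (so a half turn about z gives the same grasp; the last joint's range is limited). The gripper opens to 88 mm and grips with 3 to 60 N. Pads are 20 mm wide; open, the fingers measure 115 mm over their backs; the gripper's body (75 mm by 178 mm) begins 61 mm behind the grasp point.
Start: joints at [-1.347, 0.477, 0.022, 1.555, -0.011, 1.109, -0.083], TCP at [0.22, 0.638, 0.223] pointing down, gripper open.
Joint ranges: [-2.96, 2.96], [-0.34, 2.1], [-1.41, 1.46], [0.24, 2.44], [-1.37, 4.51], [0.17, 1.92], [-2.96, 2.96]. Speed limits (rad/s): [2.39, 2.39, 3.14, 3.14, 3.14, 3.14, 3.14].

INTERFACE

Orientations are given as a rotation vector (axis times angle).
In Python, from rig import r gives the robot as it stands. Calls block until the motion is done:
- r.move_to(position, orientation): joint-space move of the TCP to a pose.
- r.line_to(position, speed=0.15, ori=None, contact_N=None): straight line of the TCP; ori=None keeps the orientation; speed is the mean speed in m/s. With contact_N (N) it stops when the force on the tool has changed by that much, and returns True; else False.
- r.goto_joints(angles): joint-space move.
- r.gripper_open() and r.clamp(force=None): open the fingers fully, or close them until they stop; force is the grip in N (None keeps the last).
- r.pause(seconds).
- r.inverse_kinematics(position, orientation): joint angles nearest the present ones, or None.
- r.capture(name): name is "side" or "top" or "wrist"; returns the picture (384x512x3 uint8, red, green, blue); there is no depth.
- r.camera_params(name): a dict with "camera_matrix" (3x3 intrinsics, pixels), "dist" ([k1, k2, p1, p2, k3] as OpenCV has them; the pictures are not rectified), "rvec" (rotation vector, rad) and "tvec" (3), from world to camera coordinates, as OpenCV has them. Camera axes: x right, y down, z forward; pixel columns grow to the right and rows downward; lengths in m; the calibration is good to about 2 mm. A picture is of the moment at which its call begins: read the wrist's pose just before it. camera_params takes no time and is no camera call; for the wrist camera it gives the pose at the moment of the call.
A pose or a line that the arm cannot do raises r.PlanningError and nothing moves.
- r.job_done(): hands the job in; it is judged then, once.
Readings, each from a call of its own:
- r.current_t(): time.
- r.current_joint_pos(): joint angles.
- r.current_joint_vel(): joint speeds.
- r.current_joint_efforts(): joint torques, N m.
- r.current_position(): TCP position.
- r.current_orientation(): TCP orientation.
- r.current_ft_force(): force on the tool from outside, world axes, zero at the start.
- r.current_wrist_torque(): the same for the moment, N m.
- r.current_finger_gap(): finger opening in m.
- r.current_finger_force(): force on a finger pad.
Only numpy, scipy, OpenCV 4.12 (cv2) and the standard library are available. Lean on these libraries where they do the work, as an engineer would, in place of code of your own. Each camera call takes 0.05 s, during which the arm holds its last target. There are 200 camera calls.

## Working session

There is one attempt and no reset: what is moved stays moved. The work goes in short steps, each a Python script; the robot and the scene stay as the last script left them, time stands still between calls to the robot, and variables do not carry over. Pictures are saved under pics/ and viewed, at most 14 in all, crops included, and the job is handed in when it is done.

```bash
mkdir -p pics
python3 - <<'E'
from rig import r
import cv2, numpy as np
for n in ("top","side","wrist"):
    p=r.camera_params(n); print(n,np.round(p["camera_matrix"],1).tolist(),np.round(p["dist"],3),np.round(p["rvec"],3),np.round(p["tvec"],3), (-cv2.Rodrigues(np.array(p["rvec"]))[0].T@np.array(p["tvec"]).ravel()).round(3))
    cv2.imwrite(f"pics/{n}0.png",cv2.cvtColor(r.capture(n),cv2.COLOR_RGB2BGR))
print(r.current_t(),r.current_orientation())
a=cv2.imread("pics/top0.png");b=cv2.imread("pics/side0.png")
E
```

```text
top [[492.9, 0.0, 254.9], [0.0, 492.9, 188.3], [0.0, 0.0, 1.0]] [-0.035  0.     0.     0.     0.   ] [ 2.128 -2.106  0.215] [0.011 0.529 1.796] [0.16  0.019 1.866]
side [[448.0, 0.0, 256.0], [0.0, 448.0, 197.4], [0.0, 0.0, 1.0]] [0.022 0.    0.    0.    0.   ] [ 0.697 -2.71   1.   ] [0.474 0.213 1.249] [0.105 0.798 1.087]
wrist [[314.8, 0.0, 254.4], [0.0, 314.8, 192.5], [0.0, 0.0, 1.0]] [-0.013  0.     0.     0.     0.   ] [-2.343 -1.673 -0.259] [-0.674 -0.037  0.391] [0.141 0.665 0.384]
0.15 [-5.18821340e-01 -3.09833656e+00  2.07261938e-03]
```

View pics/top0.png

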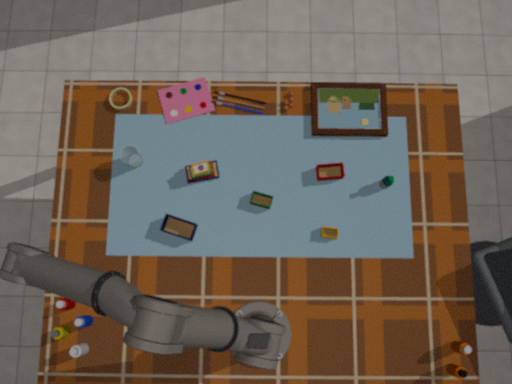

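View pics/side0.png

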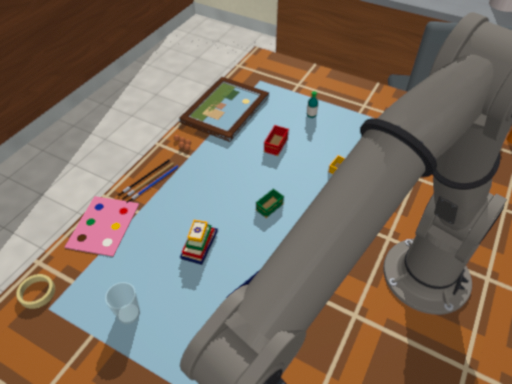

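The top view shows the pile at (202,171) and the boxes: navy (179,228), green (261,200), red (330,172), yellow (330,233). The jar is at (131,157) and the paint bottle at (388,182). Next I'll get rough positions, then look with the wrist camera from straight above.

```bash
cat > h.py <<'E'
from rig import r
import cv2, numpy as np
from scipy.spatial.transform import Rotation as R
def cast(p,uv,z):
    K=np.array(p["camera_matrix"]);Rm=cv2.Rodrigues(np.array(p["rvec"],float))[0];t=np.array(p["tvec"],float).ravel()
    n=cv2.undistortPoints(np.array(uv,np.float64).reshape(-1,1,2),K,np.array(p["dist"])).reshape(-1,2)
    d=np.c_[n,np.ones(len(n))]@Rm; c=-Rm.T@t
    return (c+d*((z-c[2])/d[:,2])[:,None])[:,:2]
def ori(yaw):  # tool down; tool x-axis at yaw, closing axis y at yaw-90deg
    return (R.from_euler('z',yaw)*R.from_euler('x',np.pi)).as_rotvec()
def save(n,im): cv2.imwrite(f"pics/{n}.png",cv2.cvtColor(im,cv2.COLOR_RGB2BGR))
E
python3 - <<'E'
from h import *
p=r.camera_params("top")
print(cast(p,[(202,171),(179,228),(261,200),(330,172),(330,233),(131,157),(388,182)],.04).round(3).tolist())
T=R.from_rotvec(r.current_orientation()); w=r.camera_params("wrist");Rm=cv2.Rodrigues(np.array(w["rvec"]))[0]
print("cam in tool",T.inv().apply(-Rm.T@np.array(w["tvec"]).ravel()-r.current_position()),"axis",T.inv().apply(Rm[2]), "imgx",T.inv().apply(Rm[0]))
print(T.as_matrix().round(3).tolist())
im=cv2.cvtColor(cv2.imread("pics/top0.png"),cv2.COLOR_BGR2HSV)
for q in [(300,140),(202,171),(200,178),(165,228),(300,250)]: print(q,im[q[1],q[0]])
E
```

```text
[[0.596, 0.219], [0.378, 0.298], [0.487, -0.007], [0.598, -0.269], [0.365, -0.264], [0.649, 0.493], [0.561, -0.489]]
cam in tool [ 0.08373423 -0.00033646 -0.16179208] axis [-0.30303141  0.00115352  0.95297987] imgx [ 9.11977516e-04  9.99999161e-01 -9.20439400e-04]
[[-0.945, 0.326, -0.0], [0.326, 0.945, -0.001], [-0.0, -0.001, -1.0]]
(300, 140) [100  57 144]
(202, 171) [ 20 124 156]
(200, 178) [  0 202  77]
(165, 228) [ 16 121 114]
(300, 250) [101  56 147]
```

View pics/wrist0.png

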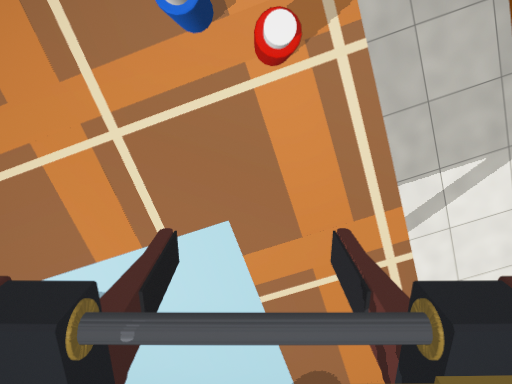

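```bash
cat >> h.py <<'E'
ROUGH=dict(navy=(.378,.298),pile=(.596,.219),green=(.487,-.007),red=(.598,-.269),yellow=(.365,-.264))
def look(xy,z=.22,name="x"):
    """camera straight above xy, tool x axis pointing to the base"""
    yaw=np.arctan2(xy[1],xy[0])+np.pi
    u=np.array([np.cos(yaw),np.sin(yaw)])
    t=np.array(xy)-.084*u
    r.move_to([t[0],t[1],z],ori(yaw))
    r.pause(.2)
    p=r.camera_params("wrist"); im=r.capture("wrist"); np.savez(f"pics/{name}.npz",im=im,**{k:np.array(v) for k,v in p.items()})
    return p,im
E
python3 - <<'E'
from h import *
ims=[]
for n in ("navy","pile","green","red","yellow"):
    p,im=look(ROUGH[n],name=n); ims.append(im[:260]); print(n,r.current_t(),r.current_joint_pos()[[0,6]] if hasattr(r.current_joint_pos(),'shape') else r.current_joint_pos())
ims.append(0*ims[0])
save("mos",cv2.resize(np.vstack([np.hstack(ims[i:i+2]) for i in (0,2,4)]),(787,600),interpolation=cv2.INTER_AREA))
E
```

```text
navy 1.7667 [-0.72932836  1.44033632]
pile 3.0083 [-0.50644816  1.52812318]
green 4.3333 [-0.28066589  1.53903969]
red 5.775 [0.08264336 1.6725763 ]
yellow 6.9833 [0.07254477 1.61585454]
```

View pics/mos.png

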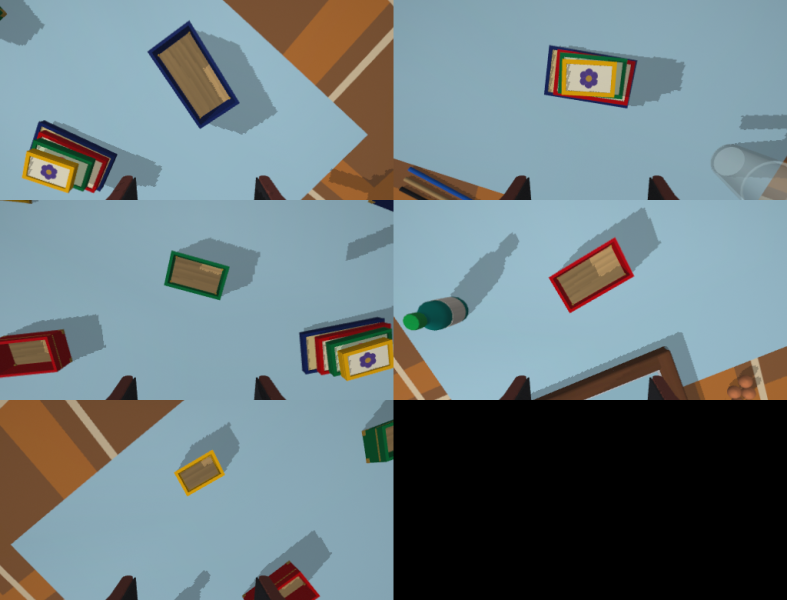

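```bash
cat >> h.py <<'E'
HSV=dict(navy=[((108,110,20),(128,255,140))],red=[((0,150,60),(7,255,255)),((172,150,60),(180,255,255))],
         green=[((58,120,40),(85,255,255))],yellow=[((17,150,110),(32,255,255))])
BOX=dict(navy=(.064,.120,.056),red=(.055,.100,.048),green=(.046,.080,.041),yellow=(.037,.060,.035))
LID=dict(navy=(.068,.124,.0),red=(.059,.104,.020),green=(.050,.084,.040),yellow=(.041,.064,.060))
REST=dict(navy=.048,red=.040,green=.033,yellow=.027)
def rect(p,im,col,z,near):
    """centre, yaw of the long side, (short,long) of the coloured outline at height z nearest to xy `near`"""
    h=cv2.cvtColor(im,cv2.COLOR_RGB2HSV)
    m=sum(cv2.inRange(h,np.array(a),np.array(b)) for a,b in HSV[col]).astype(np.uint8)
    m[260:]=0
    m=cv2.morphologyEx(m,cv2.MORPH_OPEN,np.ones((2,2),np.uint8))
    m=cv2.morphologyEx(m,cv2.MORPH_CLOSE,np.ones((9,9),np.uint8))
    best=None
    for c in cv2.findContours(m,cv2.RETR_EXTERNAL,cv2.CHAIN_APPROX_NONE)[0]:
        if cv2.contourArea(c)<300: continue
        w=cast(p,c.reshape(-1,2),z)
        R_=cv2.minAreaRect((w*1000).astype(np.float32)); ctr=np.array(R_[0])/1000
        d=np.linalg.norm(ctr-near)
        if best is None or d<best[0]:
            q=cv2.boxPoints(R_); e=[q[1]-q[0],q[2]-q[1]]; l=max(e,key=np.linalg.norm)
            best=(d,ctr,np.arctan2(l[1],l[0])%np.pi,sorted(R_[1]))
    return best[1:]
E
python3 - <<'E'
from h import *
for n in ROUGH:
    D=np.load(f"pics/{n}.npz")
    if n=="pile":
        for c in LID: print("lid",c,*rect(D,D["im"],c,LID[c][2]+.023,ROUGH[n]))
    else: print(n,*rect(D,D["im"],n,BOX[n][2],ROUGH[n]))
E
```

```text
navy [0.38482343 0.30460303] 1.2599341 [63.58031463623047, 119.71287536621094]
lid navy [0.60373975 0.22539761] 1.7660005 [67.61455535888672, 122.99677276611328]
lid red [0.60006628 0.23974417] 1.7868222 [58.64931869506836, 85.12079620361328]
lid green [0.59955951 0.22703705] 1.8245865 [49.888397216796875, 83.10182189941406]
lid yellow [0.60332495 0.22412375] 1.8759779 [41.32102584838867, 64.06222534179688]
green [ 0.49471381 -0.00370816] 1.3047525 [45.800506591796875, 80.02995300292969]
red [ 0.60734015 -0.26686856] 1.6666282 [54.5566520690918, 99.32718658447266]
yellow [ 0.37310852 -0.26133707] 1.4572856 [36.54385757446289, 59.55593490600586]
```

```bash
cat >> h.py <<'E'
def look2(xy,yaw,z=.22,name="x"):
    u=np.array([np.cos(yaw),np.sin(yaw)]); t=np.array(xy)-.084*u
    r.move_to([t[0],t[1],z],ori(yaw)); r.pause(.2)
    p=r.camera_params("wrist"); im=r.capture("wrist"); np.savez(f"pics/{name}.npz",im=im,**{k:np.array(v) for k,v in p.items()})
    return p,im
E
python3 - <<'E'
from h import *
D=np.load("pics/pile.npz"); c1,L,_=rect(D,D["im"],"yellow",.083,ROUGH["pile"])
p,im=look2(c1,L,name="y2"); c2,L2,s=rect(p,im,"yellow",.083,c1); print(c1,L,c2,L2,s)
rot=lambda a:np.array([[np.cos(a),-np.sin(a)],[np.sin(a),np.cos(a)]])
y1=np.arctan2(.219,.596)+np.pi
e=np.linalg.solve(rot(y1)-rot(L),c1-c2); print("e mm",e*1000,"true",c2-rot(L)@e,r.current_t(),r.current_joint_pos()[6])
c=c2-rot(L)@e
for q in LID: print(q,*rect(p,im,q,LID[q][2]+.023,c))
E
```

```text
[0.60332495 0.22412375] 1.8759779 [0.60393768 0.22270665] 1.8748964 [41.1175651550293, 63.19608688354492]
e mm [-0.69218682 -0.81194309] true [0.60295528 0.22312289] 9.0417 0.14557780892152114
navy [0.60418945 0.22331512] 1.7657901 [67.34246826171875, 123.10520935058594]
red [0.60258966 0.22841687] 1.7832904 [58.800716400146484, 103.991455078125]
green [0.60015167 0.22517932] 1.8337224 [48.75682830810547, 83.35358428955078]
yellow [0.60393768 0.22270665] 1.8748964 [41.1175651550293, 63.19608688354492]
```

```bash
cat >> h.py <<'E'
rot=lambda a:np.array([[np.cos(a),-np.sin(a)],[np.sin(a),np.cos(a)]])
E0=np.array([-.0007,-.0008]); G=.0095
def boxpose(col):
    D=np.load(f"pics/{col}.npz"); c,L,_=rect(D,D["im"],col,BOX[col][2],ROUGH[col]); x,y=ROUGH[col]
    return c-rot(np.arctan2(y,x)+np.pi)@E0,L
def transfer(col,near,yaw):
    p,im=look2(near,yaw,name="lid_"+col); c,L,s=rect(p,im,col,LID[col][2]+.023,near); c=c-rot(yaw)@E0
    print("lid",c,L,s); assert abs(s[0]/1e3-LID[col][0])<.003 and abs(s[1]/1e3-LID[col][1])<.003
    b,BL=boxpose(col); z=LID[col][2]+G
    r.move_to([*c,z+.05],ori(L)); r.line_to([*c,z],.06); r.clamp(12); r.pause(.2)
    print("gap",r.current_finger_gap(),r.current_finger_force())
    r.line_to([*c,z+.035],.05); r.line_to([*c,.20],.15); print("gap",r.current_finger_gap())
    zb=REST[col]+G
    r.move_to([*b,.19],ori(BL)); r.line_to([*b,zb+.014],.12); r.pause(.2)
    hit=r.line_to([*b,zb-.002],.02,contact_N=2)
    print("hit",hit,"dz mm",(r.current_position()[2]-zb)*1e3,"t",r.current_t(),r.current_ft_force())
E
python3 - <<'E'
from h import *
transfer("yellow",np.array([.603,.2231]),1.875)
E
```

```text
lid [0.60319387 0.22262524] 1.8757588 [41.278011322021484, 63.269309997558594]
gap 0.04075549109127962 11.999991908669472
gap 0.04097858388755635
hit True dz mm -0.37425306729874097 t 17.85 [-0.10912766  0.60324999  0.79726867]
```

```bash
cat >> h.py <<'E'
def release(col):
    b,BL=boxpose(col); r.gripper_open(); r.pause(.1); r.line_to([*b,.20],.2)
def check(col):
    b,BL=boxpose(col); p,im=look2(b,BL,name="chk_"+col); c,L,s=rect(p,im,col,REST[col]+.023,b)
    print("check",col,"offset in box frame mm",(rot(BL).T@(c-rot(BL)@E0-b)*1e3).round(1),"dyaw",L-BL,s,r.current_t()); return im
E
python3 - <<'E'
from h import *
release("yellow"); save("c_y",check("yellow"))
transfer("green",np.array([.600,.2252]),1.834)
E
```

```text
check yellow offset in box frame mm [ 0.3 -0.1] dyaw -0.0041298866 [40.34249496459961, 62.77180480957031] 20.475
lid [0.59924312 0.22600471] 1.8329674 [49.3097038269043, 82.8118667602539]
gap 0.05010607720855599 11.999975703656673
gap 0.05023384906320454
hit True dz mm -0.18631519471631192 t 30.1083 [0.8662265  0.78356802 1.6015633 ]
```

View pics/c_y.png

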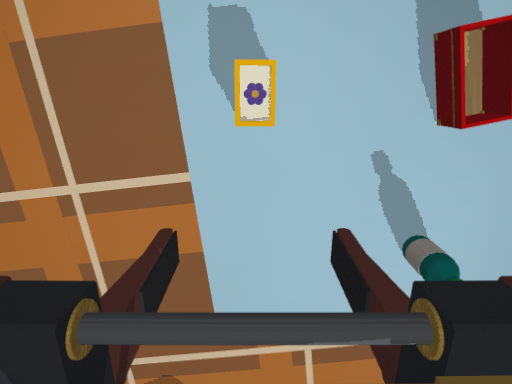

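The yellow lid sits square on its box, centred at (255,93), with an offset of about 0.3 mm. The green lid is seated too. Next I'll release green and move red.

Run:
```python
from h import *
release("green"); check("green")
transfer("red",np.array([.6026,.2284]),1.783)
```

```text
check green offset in box frame mm [-0.2  0.2] dyaw 0.0028342009 [49.69892120361328, 82.08055114746094] 32.5917
lid [0.60155385 0.22863405] 1.7837685 [58.97018051147461, 102.90618133544922]
gap 0.05854769533889398 11.99611946940422
gap 0.05909011535087314
hit True dz mm -0.07463447075968521 t 42.1167 [1.04956137 0.49241863 2.26159912]
```

Run:
```python
from h import *
release("red"); check("red")
transfer("navy",np.array([.6042,.2233]),1.766)
```

```text
check red offset in box frame mm [0.5 0.2] dyaw 0.00018787384 [58.32352066040039, 103.36576080322266] 44.4583
lid [0.60309815 0.22393682] 1.7646779 [67.45588684082031, 122.12409210205078]
gap 0.06807317258776721 11.999882273375988
gap 0.06798550716103746
hit True dz mm -0.10926739890673026 t 53.85 [-0.01195057  0.55674843  3.33345596]
```

Run:
```python
from h import *
release("navy"); check("navy")
r.move_to([.30,.55,.3],ori(1.26)); save("top_end",r.capture("top")); print(r.current_t())
```

```text
check navy offset in box frame mm [0.  0.2] dyaw -0.00015866756 [67.60509490966797, 123.78302001953125] 56.175
57.5083
```

View pics/top_end.png

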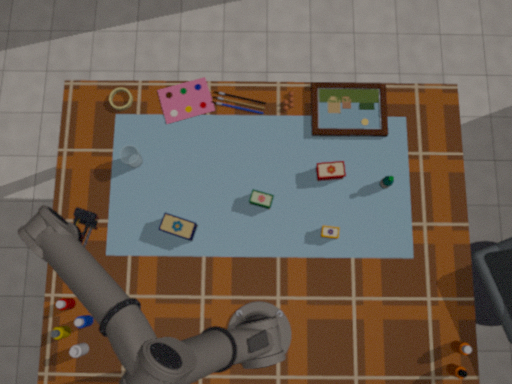

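The final top view shows all four boxes closed: navy (178,227), green (261,199), red (331,171), yellow (330,232). The jar (131,157) and paint bottle (388,182) are where they started.

```bash
python3 -c "
from rig import r
print(r.job_done())"
```

```text
the job is handed in; nothing more can be done
None
```

All four lids are on the boxes of their own colour, fully down and square to within about 0.5 mm. The boxes, jar and paint bottle stayed in place, and I handed the job in at about 58 s.

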